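Make up a pump kit and a scanner kit

ROBOT

A 6-joint arm with a two-finger parallel gripper is mounted at the origin on the work surface. World frame = base frame: x ahead of the robot, y to its left, z up, the work surface at z = 0. Lengths are in m, angles in rad, forces in N, time in s.
With the tool pointing down it reaches from about 0.425 to 0.925 m from the base axis. Payload 12.5 kg.
Tool frame: the origin (TCP) lies midway between the tips of the shut fingers; the grasp point (between the pads) lies 19 mm behind it; z points along the fingers, y is the line along which they close (so a half turn about z gives the same grasp; the last joint's range is limited). The gripper opens to 85 mm and grips with 20 to 120 N. Pads are 22 mm wide; open, the fingers measure 114 mm over their backs; the gripper's body (76 mm by 85 mm) begins 54 mm behind the grasp point. The pads swing forward as they close: fully open they stand 13 mm farther back than shut.
Start: joints at [1.13, 0.491, 1.559, -0, 1.092, -0.106], TCP at [0.205, 0.59, 0.231] pointing down, gripper open.
Joint ranges: [-3.1, 3.1], [-0.84, 2.19], [0.05, 2.79], [-1.13, 4.28], [0.06, 2.93], [-2.69, 2.69]. Speed limits (rad/s): [2.22, 2.22, 2.79, 3.14, 3.14, 3.14].

INTERFACE

Orientations are given as a unit quaternion [x, y, z, w].
In Python, from station import robot gives the robot as it stands. The module is installed in compiled form; this text tells all that it offers.
- The arm moves only by the shell command python3 -m inch 'ROWS' [FORCE]. ROWS is JSON, a list that holds one entry, the list of rows, each a list of 5 numbers: the opening, from 0 (shut) to 1 (fully open), then the shift along the tool's x, y, z in mm, then the turn about the tool's z in degrees. A call has 1 to 12 rows; each row shifts and turns the commanded pose from where the row before left it, along the tool's axes as they then stand; what a row does not reach is not made up. A row lasts 1/10 s, in which the tool goes at most 50 mm and 8.59 degrees, less where a joint would pass 70% of its speed; a pose out of reach is approached as far as the arm can. A call with a gripper value outside its range is refused whole. The fingers move at their own pace and stop on an object; FORCE is the grip in N (left out, the last holds). Time passes only in rows, so rows that do not move let the fingers close. It gives the time, the measured TCP pose, the force, the opening and the grip force at its end, in the units of the state.
- robot.get_state(): the state, without advancing time (a new reading comes with each control period).
- robot.get_image(name): name is "scene" or "side" or "wrist"; returns a dict with "img" (384x512x3 uint8, red, green, blue), "fovy" (degrees; the focal length in pixels is half the picture's height over the tangent of half this angle, whatever the lens; pixels are square), "cx", "cy" (the principal point, pixels), "k1" (the pictures are not rectified: a ray, as slopes to the right and down, at radius r is drawn at 1 + k1 r^2 times it, then the intrinsics apply), "cam_to_world" (4x4, takes a point from camera to world coordinates); the wrist camera has in their place "T_tool_cam" (4x4, takes a point from camera to tool coordinates, whose origin is the TCP and whose axes are the flange's). Camera axes: x right, y up, looking along -z (the intrinsics and any distortion apply to the point x, -y, -z); pixel columns grow to the right and rows downward; lengths in m; the calibration is good to about 2 mm. A picture is of the moment at which its call begins: read the wrist's pose just before it. There is no depth.
- robot.sign_off(): hands the job in; it is judged then, once.
Trained networks look in the newest picture that a camera, given by its name, has taken for a name from the list of things; names that differ only in an ending like _2 or _b are one class to them, and where a whole thing is asked for, a point or a joint stands for the part that bears it (a point fixed in the world has none). Each returns a list of dicts, best first, with "conf" (0 to 1); they miss things now and then, are a little off and sometimes report something else, mostly with a low value. They report only what shows in the picture. A call takes as long as a camera call.
- robot.outline_of(label, camera): "pixels" (384x512 bool, what is visible of it) and "rect" ([left, top, right, bottom] in pixels, round what is visible of it).
- robot.place_of(label, camera): "centre" ([column, row] in pixels: a listed point, or the origin of a listed thing).
The state is a dict: "t": time; "joint_positions": joint angles; "joint_vel": joint speeds; "tau": joint torques, N m; "tool_pos": TCP position; "tool_rot": TCP orientation; "ft_force": force on the tool from outside, world axes, zero at the start; "wrist_torque": the same for the moment, N m; "width": finger opening in m; "gripper_force": force on a finger pad.
Only numpy, scipy, OpenCV 4.12 (cv2) and the standard library are available. Lean on these libraries where they do the work, as an engineer would, in place of code of your own. Each camera call takes 0.05 s, during which the arm holds its last target. There are 200 camera calls.

TASK

Make up the two project kits from the parts on the bench: put the yellow gear motor, the red relay module and the block battery into the green tray, and the distance sensor and the servo into the white tray. Set every part down flat on the tray's floor, side by side and the same way up as it lies now, servo standing; leave the trays where they are, and do not disturb the blue motor, the white relay module or the solder reel.

Things in the scene. Friction and masses are not known exactly. Their poses are not given: they have to be found in the camera images.
- green_tray: Green open shallow plastic tray, 108 (x) by 208 (y) mm outside, walls 4 mm thick and 18 mm high, inside 100 by 200 mm, floor 4 mm above the bench; 0.6 kg, standing loose on the bench. Origin: centre of its underside; z up, y along its length. Inside, there is room for three parts laid side by side across the tray, 62 mm apart. Holds the pump kit.
- white_tray: White open shallow plastic tray, 108 (x) by 208 (y) mm outside, walls 4 mm thick and 18 mm high, inside 100 by 200 mm, floor 4 mm above the bench; 0.6 kg, standing loose on the bench. Origin: centre of its underside; z up, y along its length. Inside, there is room for three parts laid side by side across the tray, 62 mm apart. Holds the scanner kit.
- yellow_motor: Yellow gear motor: a yellow plastic gearbox with a steel-grey motor can behind it, a white band between, and a thin white shaft standing up from the gearbox near one end (at x = -21 mm, 9 mm tall); 64 mm long in all, 22 mm wide, 18 mm high. Origin: centre of the underside; x along the length, y across, z up. At the start it lies on the bench, z up, long side within 0.6 rad of pointing away from the robot. About 45 g.
- red_relay: Red relay module: a bare red circuit board 50 by 26 mm, 6 mm thick, with a blue relay block (20 by 16 mm, up to 20 mm above the bench) in the middle, a black screw terminal block at the +x end (22 mm wide, up to 16 mm) and three brass pins at the other. Origin: centre of the underside; x along the length, y across, z up. At the start it lies on the bench, z up, long side within 0.6 rad of pointing away from the robot. About 35 g.
- battery: Block battery lying flat: black with a copper-coloured band at the +x end and two small steel terminals there (3 mm out); 46 mm long, 26 mm wide, 17 mm high. Origin: centre of the underside; x along the length, y across, z up. At the start it lies on the bench, z up, long side within 0.6 rad of pointing away from the robot. About 46 g.
- sensor: Distance sensor lying with its eyes up: a blue circuit board 45 by 20 mm, 6 mm thick, with two round aluminium cans side by side along it (16 mm diameter, tops 18 mm above the bench, black faces). Origin: centre of the underside; x along the length, y across, z up. At the start it lies on the bench, z up, long side within 0.6 rad of pointing away from the robot. About 30 g.
- servo: Servo motor standing upright: grey body 40 by 20 mm, 34 mm high, with ears 18 mm wide sticking out to 54 mm overall length at 25 to 28 mm height, and a white cross-shaped horn on top up to 39 mm (the horn is 20 mm across y, no wider than the body). Origin: centre of the underside; x along the length, y across, z up. At the start it lies on the bench, z up, long side within 0.6 rad of pointing away from the robot. About 55 g.
- blue_motor: Spare, not needed. Blue gear motor: a blue plastic gearbox with a steel-grey motor can behind it, a white band between, and a thin white shaft standing up from the gearbox near one end (at x = -21 mm, 9 mm tall); 64 mm long in all, 22 mm wide, 18 mm high. Origin: centre of the underside; x along the length, y across, z up. At the start it lies on the bench, z up, long side within 0.6 rad of pointing away from the robot.
- white_relay: Spare, not needed. White relay module: a bare white circuit board 50 by 26 mm, 6 mm thick, with a black relay block (20 by 16 mm, up to 20 mm above the bench) in the middle, a white screw terminal block at the +x end (22 mm wide, up to 16 mm) and three brass pins at the other. Origin: centre of the underside; x along the length, y across, z up. At the start it lies on the bench, z up, long side within 0.6 rad of pointing away from the robot.
- solder_reel: Small orange reel wound with silvery solder, standing on its flange, to be left alone: 56 mm diameter, 38 mm high. Origin: centre of the underside, z up.

How it is judged:
At the end, for the whole second after the job is handed in: Yellow motor, red relay, battery in the green tray; sensor, servo in the white: each centre inside the walls, underside under 5 mm off the tray floor, upright within 0.15 rad, at rest. Trays level, moved under 30 mm; blue motor, white relay, reel under 20 mm, spares upright (x of yellow_motor in the frame of green_tray between -0.05 and 0.05 m and y of yellow_motor in the frame of green_tray between -0.1 and 0.1 m and z of yellow_motor in the frame of green_tray between 0 and 0.009 m and angle between each of yellow_motor, red_relay, battery, sensor, servo, blue_motor, white_relay's own z axis and vertical below 0.15 rad and linear speed of each of yellow_motor, red_relay, battery, sensor, servo below 0.02 m/s and angular speed of each of yellow_motor, red_relay, battery, sensor, servo below 0.2 rad/s and x of red_relay in the frame of green_tray between -0.05 and 0.05 m and y of red_relay in the frame of green_tray between -0.1 and 0.1 m and z of red_relay in the frame of green_tray between 0 and 0.009 m and x of battery in the frame of green_tray between -0.05 and 0.05 m and y of battery in the frame of green_tray between -0.1 and 0.1 m and z of battery in the frame of green_tray between 0 and 0.009 m and x of sensor in the frame of white_tray between -0.05 and 0.05 m and y of sensor in the frame of white_tray between -0.1 and 0.1 m and z of sensor in the frame of white_tray between 0 and 0.009 m and x of servo in the frame of white_tray between -0.05 and 0.05 m and y of servo in the frame of white_tray between -0.1 and 0.1 m and z of servo in the frame of white_tray between 0 and 0.009 m and distance of each of green_tray, white_tray from where it was at the start of the episode below 0.03 m and angle between each of green_tray, white_tray's own z axis and vertical below 0.05 rad); the robot touches nothing.
It fails at once if the spare blue motor is disturbed (moved more than 20 mm) (distance of blue_motor from where it was at the start of the episode above 0.02 m).
It fails at once if the spare white relay module is disturbed (moved more than 20 mm) (distance of white_relay from where it was at the start of the episode above 0.02 m).
It fails at once if the solder reel is disturbed (moved more than 20 mm) (distance of solder_reel from where it was at the start of the episode above 0.02 m).
It also fails if it takes over 115 s, if anything falls off the work surface, if the arm or the gripper's body presses on something with over 40 N, if the wrist force passes 120 N, or if a joint passes its speed limit or range.

## Working session

There is one attempt and no reset: what is moved stays moved. The work goes in short steps, Python scripts to look and compute and a shell command to move; the robot and the scene stay as the last step left them, time stands still between calls to the robot, and variables do not carry over. Pictures are saved under pics/ and viewed, at most 18 in all, crops included, and the job is handed in when it is done.

```bash
mkdir -p pics; cat > h.py <<'E'
import numpy as np, cv2
from scipy.spatial.transform import Rotation as R
from station import robot
def cam(name):
    s=robot.get_state(); d=robot.get_image(name)
    if name=='wrist':
        T=np.eye(4);T[:3,:3]=R.from_quat(s['tool_rot']).as_matrix();T[:3,3]=s['tool_pos']
        d['M']=T@np.array(d['T_tool_cam'])
    else: d['M']=np.array(d['cam_to_world'])
    return d
def toworld(d,px,z):
    px=np.atleast_2d(np.array(px,float)); h=d['img'].shape[0]
    f=h/2/np.tan(np.radians(d['fovy'])/2)
    K=np.array([[f,0,d['cx']],[0,f,d['cy']],[0,0,1]])
    u=(px-[d['cx'],d['cy']])/f; q=u.copy()
    for _ in range(30): q=u/(1+d['k1']*(q**2).sum(1,keepdims=True))
    r=np.c_[q[:,0],-q[:,1],-np.ones(len(q))]@d['M'][:3,:3].T
    o=d['M'][:3,3]; return (o+r*((z-o[2])/r[:,2])[:,None])
def save(d,n): cv2.imwrite(f'pics/{n}.png',cv2.cvtColor(d['img'],cv2.COLOR_RGB2BGR))
E
python3 - <<'E'
from h import *
s=robot.get_state();print(s)
for c in ['scene','side']:
    d=cam(c);save(d,c+'0');print(c,d['fovy'],d['k1'],np.round(d['M'],3).tolist())
    for n,z in dict(green_tray=0,white_tray=0,yellow_motor=0,red_relay=0,battery=0,sensor=0,servo=0,blue_motor=0,white_relay=0,solder_reel=0).items():
        for p in robot.place_of(n,c)[:2]:
            print(n,round(p['conf'],2),np.round(p['centre']),np.round(toworld(d,p['centre'],z)[0],3))
d=cam('wrist');save(d,'wrist0');print(np.round(d['T_tool_cam'],3),d['fovy'],d['k1'])
E
```

```text
{'t': 0.0, 'joint_positions': array([ 1.13038777e+00,  4.91586084e-01,  1.55947947e+00, -3.03233780e-05,
        1.09168161e+00, -1.05627713e-01]), 'joint_vel': array([ 0.00039772, -0.00134669,  0.00026682,  0.00056291,  0.00126889,
       -0.00225727]), 'tau': array([ 1.73942237e-03, -6.18449235e+01, -2.61606270e+01, -1.85875507e-05,
        3.95996380e-03,  5.67850364e-06]), 'tool_pos': array([0.20525199, 0.59008708, 0.23070092]), 'tool_rot': array([ 1.66602890e-01,  9.86023906e-01, -5.59502061e-04, -1.42698423e-04]), 'ft_force': array([-0.4740318 ,  0.30052848,  0.74257069]), 'wrist_torque': array([-0.02233515,  0.01833455,  0.03112617]), 'gripper_force': 0.0, 'width': 0.08516856299465858}
scene 56.53602152594851 -0.03693869586210481 [[-0.849, -0.26, 0.46, 0.963], [0.528, -0.439, 0.727, 0.703], [0.014, 0.86, 0.51, 0.527], [0.0, 0.0, 0.0, 1.0]]
green_tray 0.9 [262. 237.] [0.599 0.133 0.   ]
white_tray 0.66 [198. 180.] [ 0.615 -0.204  0.   ]
yellow_motor 0.5 [329. 236.] [0.458 0.214 0.   ]
battery 0.8 [363. 250.] [0.425 0.293 0.   ]
sensor 0.5 [282. 194.] [ 0.443 -0.007  0.   ]
serv
[... 348 characters left out ...]
]]
green_tray 0.72 [277. 162.] [0.608 0.132 0.   ]
white_tray 0.83 [335. 258.] [ 0.616 -0.181  0.   ]
yellow_motor 0.56 [210. 156.] [0.457 0.205 0.   ]
red_relay 0.61 [275. 342.] [ 0.441 -0.312  0.   ]
battery 0.65 [190. 136.] [0.427 0.303 0.   ]
sensor 0.73 [233. 216.] [ 0.454 -0.006  0.   ]
servo 0.78 [247. 252.] [ 0.454 -0.11   0.   ]
servo 0.68 [205. 183.] [0.422 0.115 0.   ]
white_relay 0.7 [206. 184.] [ 0.422  0.111 -0.   ]
solder_reel 0.72 [233. 112.] [0.565 0.37  0.   ]
solder_reel 0.49 [337. 260.] [ 0.618 -0.187  0.   ]
[[ 0.001  0.95   0.313  0.081]
 [ 1.    -0.001  0.001 -0.   ]
 [ 0.001  0.313 -0.95  -0.143]
 [ 0.     0.     0.     1.   ]] 63.953594686095535 -0.057019476124956614
```

View pics/side0.png

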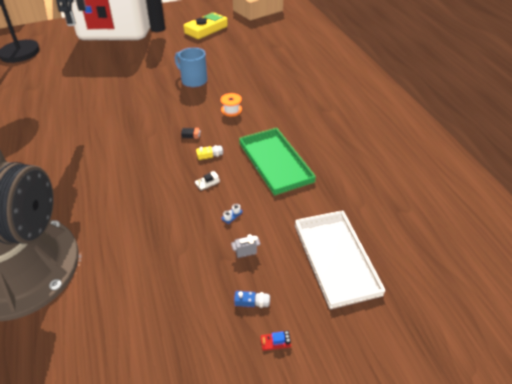

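View pics/scene0.png

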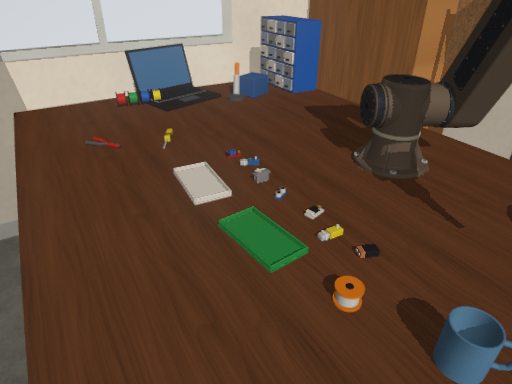

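The side view shows the row of parts at x≈0.44, from battery (190,134) to red relay (276,341). The trays are at (277,162) and (338,258). The network positions agree, so I'll move over the left half of the row for a wrist look.

```bash
cat >> h.py <<'E'
H=dict(yellow_motor=.018,red_relay=.006,battery=.017,sensor=.012,servo=.03,green_tray=.018,white_tray=.018,blue_motor=.018,white_relay=.006)
def look(labels,name,camn='wrist'):
    d=cam(camn);save(d,name);s=robot.get_state()
    for n in labels:
        o=robot.outline_of(n,camn);p=robot.place_of(n,camn)
        if p: print(n,'place',round(p[0]['conf'],2),np.round(toworld(d,p[0]['centre'],0)[0][:2],4))
        if o:
            m=o[0]['pixels'].astype(np.uint8);c=max(cv2.findContours(m,0,2)[0],key=cv2.contourArea)[:,0]
            w=toworld(d,c,H[n])[:,:2]; r=cv2.minAreaRect((w*1000).astype(np.float32))
            b=cv2.boxPoints(r);e=b[1]-b[0];f=b[2]-b[1];l=e if np.hypot(*e)>np.hypot(*f) else f
            print('  outline',round(o[0]['conf'],2),'c',np.round(r[0],1),'size',np.round(r[1],1),'yaw',round((np.degrees(np.arctan2(l[1],l[0]))+90)%180-90,1),o[0]['rect'])
def go(x,y,z=None):
    s=robot.get_state();M=R.from_quat(s['tool_rot']).as_matrix()
    t=np.array([x,y,s['tool_pos'][2] if z is None else z])
    print('pos',np.round(s['tool_pos'],4),'xaxis deg',round(np.degrees(np.arctan2(M[1,0],M[0,0])),1),'shift mm',np.round(M.T@(t-s['tool_pos'])*1000,1))
E
python3 -m inch '[[[1,-34,-29,0,0],[1,-34,-29,0,0],[1,-34,-29,0,0],[1,-34,-29,0,0],[1,-34,-29,0,0],[1,-34,-29,0,0],[1,-34,-29,0,0],[1,-34,-29,0,0],[1,-34,-29,0,0],[1,-34,-29,0,0]]]'
python3 -m inch '[[[0.55,0,0,0,-6.4],[0.55,0,0,0,-6.4],[0.55,0,0,0,-6.4],[0.55,0,0,0,0],[0.55,0,0,0,0]]]'
python3 -c "
from h import *
look(['battery','yellow_motor','white_relay','sensor','green_tray'],'w1');go(.43,.29)"
```

```text
t: 2.15
tool_pos: [0.4319, 0.203, 0.2316]
tool_rot: [0.167, 0.986, 0.0, 0.0]
ft_force: [1.1, 0.1, -0.1]
width: 0.0856
gripper_force: 0.0
t: 2.65
tool_pos: [0.4312, 0.2047, 0.2314]
tool_rot: [0.001, 1.0, 0.0, 0.0]
ft_force: [0.2, 0.2, 1.0]
width: 0.0471
gripper_force: 0.0
battery place 0.7 [0.4298 0.3069]
  outline 0.58 c [425.9 303.7] size [29.7 46.8] yaw -23.2 [317.8, 135.9, 350.2, 173.5]
yellow_motor place 0.56 [0.4613 0.2139]
  outline 0.89 c [453.6 211.9] size [23.3 66.5] yaw -3.7 [248.2, 151.5, 268.9, 201.6]
white_relay place 0.78 [0.4271 0.1132]
  outline 0.83 c [426.4 116.7] size [50.8 27.8] yaw 12.6 [162.1, 131.9, 196.2, 178.1]
sensor place 0.82 [ 0.4568 -0.    ]
  outline 0.7 c [450.8  -1.8] size [44.1 29.6] yaw 30.9 [71.4, 156.8, 101.1, 194.2]
green_tray place 0.82 [0.5996 0.1381]
pos [0.4312 0.2047 0.2313] xaxis deg -180.0 shift mm [ 1.2 85.3  0. ]
```

View pics/w1.png

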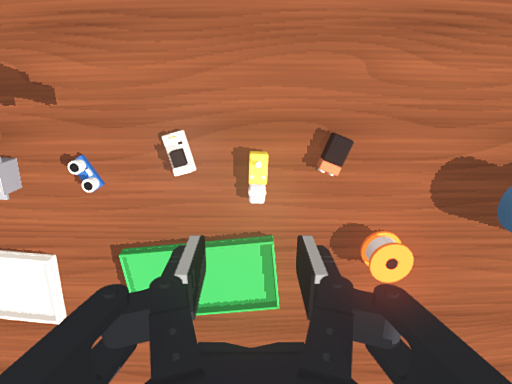

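The wrist view shows battery (335,154), yellow motor (258,177), white relay (179,153), sensor (86,174) and the green tray with its top edge from (120,250) to (272,236). Next is picking the yellow motor.

```bash
python3 -m inch '[[[0.55,-23,7,30,0],[0.55,0,0,40,3.7],[0.55,0,0,40,0],[0.55,0,0,40,0],[0.55,0,0,40,0],[0.55,0,0,30,0],[0.55,0,0,6,0],[0.55,0,0,0,0],[0.2,0,0,0,0],[0,0,0,0,0],[0,0,0,0,0],[0,0,0,0,0]]]' 40
python3 -c "
from h import *
d=cam('wrist');save(d,'w2')
import cv2
T=dict(d)
s=robot.get_state();print(s['tool_pos'],s['width'],s['gripper_force'],s['ft_force'])"
```

```text
t: 4.4
tool_pos: [0.455, 0.212, 0.007]
tool_rot: [0.032, 0.999, 0.001, 0.001]
ft_force: [-1.1, -0.7, 7.2]
width: 0.021
gripper_force: 39.6
[0.45493328 0.21197738 0.0069886 ] 0.02084191930827287 39.619497656822205 [-0.36247485 -0.3034735   8.02770903]
```

View pics/w2.png

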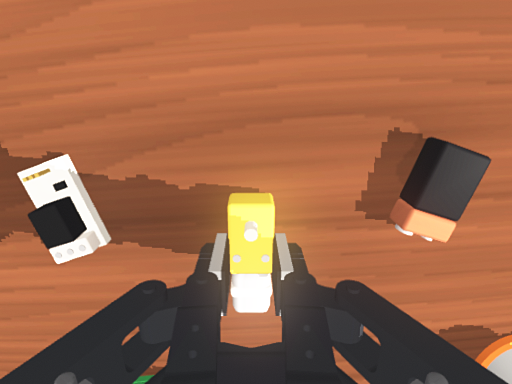

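The motor is held between the pads, width 21 mm and centred. The tips touch the bench at TCP z≈7 mm. Now the tray pose, from its corners in w1.

```bash
python3 -m inch '[[[0,0,0,-20,0],[0,0,0,-40,0],[0,0,0,-30,0],[0,0,0,0,0]]]'
python3 -c "
from h import *
d=cam('wrist');save(d,'w3')
T=np.eye(4);T[:3,:3]=R.from_quat([.001,1,0,0]).as_matrix();T[:3,3]=[.4312,.2047,.2313]
e=dict(d);e['M']=T@np.array(d['T_tool_cam'])
w=toworld(e,[(120,250),(272,236),(280,307)],.018)[:,:2];print(w,(w[0]+w[2])/2,np.degrees(np.arctan2(*(w[1]-w[0])))*-1,np.hypot(*(w[1]-w[0])))
o=robot.outline_of('green_tray','wrist')
from scipy import stats
for n in ['scene','side']:
  d=cam(n);o=robot.outline_of('green_tray',n)
  if o:
    m=o[0]['pixels'].astype(np.uint8);c=max(cv2.findContours(m,0,2)[0],key=cv2.contourArea)[:,0]
    print(n,cv2.minAreaRect((toworld(d,c,.018)[:,:2]*1000).astype(np.float32)))
go(.6,.2)
"
```

```text
t: 4.85
tool_pos: [0.4557, 0.2123, 0.0997]
tool_rot: [0.032, 0.999, 0.001, 0.004]
ft_force: [-0.6, 0.3, -0.7]
width: 0.021
gripper_force: 39.5
[[0.55368511 0.03112938]
 [0.53247936 0.23165856]
 [0.64431661 0.24547129]] [0.59900086 0.13830034] 6.036532813740946 0.2016473096006503
scene ((609.4125366210938, 143.05770874023438), (123.4324951171875, 224.34373474121094), 5.673984527587891)
side ((602.1543579101562, 127.58641052246094), (119.08721160888672, 228.49081420898438), 5.650078296661377)
pos [0.4538 0.2116 0.0945] xaxis deg 176.3 shift mm [-146.7   -2.1   -0.2]
```

```bash
python3 -m inch '[[[0,-36,-1,0,0],[0,-35,-1,0,0],[0,-35,-1,0,0],[0,-35,-1,0,0],[0,0,0,0,-5],[0,0,0,0,-4.7],[0,0,0,30,0],[0,0,0,20,0],[0,0,0,0,0]]]'
python3 -c "
from h import *
look(['green_tray'],'w4');go(.5945,.1987,.013)"
```

```text
t: 6.05
tool_pos: [0.5929, 0.1982, 0.0418]
tool_rot: [-0.052, 0.999, -0.0, -0.003]
ft_force: [-0.5, -0.0, -0.8]
width: 0.0207
gripper_force: 39.5
green_tray place 0.8 [0.6019 0.1369]
  outline 0.85 c [602.4 135.4] size [110.9 207.5] yaw -84.1 [3.7, 142.1, 325.2, 312.2]
pos [0.5949 0.1987 0.0456] xaxis deg -174.0 shift mm [ 0.4  0.  32.6]
```

View pics/w4.png

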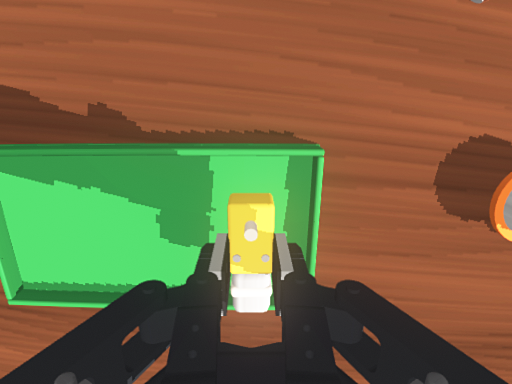

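The motor sits over the right slot of the green tray, clear of the walls; the tray edge is at column 320.

```bash
python3 -m inch '[[[0,0,0,15,0],[0,0,0,12,0],[0,0,0,6,0],[0,0,0,0,0],[0,0,0,0,0],[0.42,0,0,0,0],[0.42,0,0,0,0],[0.42,0,0,0,0],[0.42,0,0,-30,0],[0.42,0,0,-40,0],[0.42,0,0,-40,0],[0.42,0,0,-30,0]]]'
python3 -m inch '[[[0.55,39,31,0,0],[0.55,39,31,0,0],[0.55,39,31,0,0],[0.55,39,30,0,0],[0.55,0,0,0,7.3],[0.55,0,0,0,7.3],[0.55,0,0,0,7.3],[0.55,0,0,0,7.1],[0.55,0,0,0,0]]]'
python3 -c "
from h import *
look(['battery','yellow_motor','green_tray'],'w5');go(.427,.305,.009)"
```

```text
t: 7.4
tool_pos: [0.5949, 0.1987, 0.1549]
tool_rot: [-0.053, 0.999, 0.0, 0.001]
ft_force: [1.4, 0.5, 0.2]
width: 0.0361
gripper_force: 0.0
t: 8.3
tool_pos: [0.4266, 0.3047, 0.1524]
tool_rot: [0.2, 0.98, 0.0, 0.0]
ft_force: [0.2, -0.3, -0.5]
width: 0.0474
gripper_force: 0.0
battery place 0.64 [0.4257 0.3052]
  outline 0.92 c [425.  306.5] size [25.7 49.9] yaw -21.1 [238.1, 150.3, 265.7, 200.6]
yellow_motor place 0.65 [0.6052 0.1969]
  outline 0.7 c [582.8 199.7] size [53.  29.3] yaw 6.6 [205.9, 314.9, 240.8, 342.5]
  outline 0.68 c [577.5 207.1] size [92.3 75.3] yaw 7.6 [112.2, 284.9, 270.4, 384.0]
pos [0.4266 0.3046 0.1523] xaxis deg 157.1 shift mm [ -0.2   0.5 143.3]
```

```bash
python3 -m inch '[[[0.5,0,1,40,-1.5],[0.5,0,0,40,0],[0.5,0,0,35,0],[0.5,0,0,20,0],[0.5,0,0,8,0],[0.5,0,0,0,0],[0.1,0,0,0,0],[0,0,0,0,0],[0,0,0,0,0],[0,0,0,0,0],[0,0,0,-20,0],[0,0,0,-40,0]]]'
python3 -m inch '[[[0,0,0,-30,0],[0,0,0,0,-6],[0,0,0,0,-8],[0,0,0,0,-8],[0,0,0,0,-5],[0,0,0,0,0]]]'
python3 -c "
from h import *
go(.602,.1365,.015)"
```

```text
t: 9.85
tool_pos: [0.4261, 0.305, 0.0686]
tool_rot: [0.186, 0.982, -0.001, -0.001]
ft_force: [0.4, -0.1, -0.1]
width: 0.0247
gripper_force: 39.4
t: 10.45
tool_pos: [0.427, 0.3056, 0.0998]
tool_rot: [-0.049, 0.999, 0.0, 0.0]
ft_force: [-0.7, 1.0, -0.0]
width: 0.0245
gripper_force: 39.5
pos [0.427  0.3056 0.0998] xaxis deg -174.4 shift mm [-157.6 -185.4   84.9]
```

```bash
python3 -m inch '[[[0,-31,-37,0,0],[0,-32,-37,0,0],[0,-32,-37,0,0],[0,-31,-37,0,0],[0,-31,-37,0,0],[0,0,0,30,0],[0,0,0,30,0],[0,0,0,0,0]]]'
python3 -c "
from h import *
look(['green_tray','battery'],'w6');go(.602,.1365,.0135)"
```

```text
t: 11.25
tool_pos: [0.5994, 0.1359, 0.0363]
tool_rot: [-0.046, 0.999, -0.0, -0.003]
ft_force: [-0.3, 0.2, 0.0]
width: 0.0246
gripper_force: 39.5
  outline 0.69 c [601.1 135.3] size [108.4 207.8] yaw -84.4 [64.7, 142.9, 435.7, 318.1]
battery place 0.61 [0.6137 0.1381]
  outline 0.66 c [609.7 136.6] size [61.  30.6] yaw 5.4 [225.3, 202.5, 278.6, 296.0]
pos [0.6017 0.137  0.041 ] xaxis deg -174.5 shift mm [-0.2 -0.5 27.5]
```

View pics/w6.png

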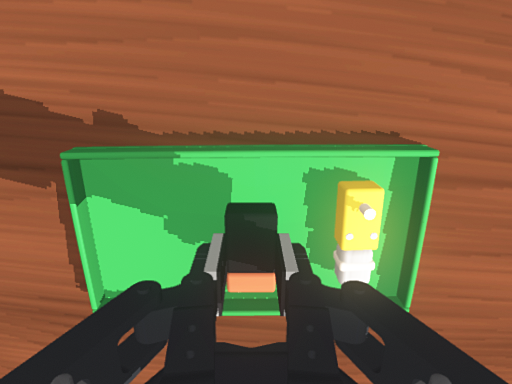

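The battery is centred in the tray (250,240), with the yellow motor flat at (360,230). I'll set the battery down and go on to look at the right half.

```bash
python3 -m inch '[[[0,0,0,12,0],[0,0,0,10,0],[0,0,0,5,0],[0,0,0,0,0],[0,0,0,0,0],[0.45,0,0,0,0],[0.45,0,0,0,0],[0.45,0,0,0,0],[0.45,0,0,-30,0],[0.45,0,0,-45,0],[0.45,0,0,-45,0],[0.45,0,0,-45,0]]]'
python3 -m inch '[[[0.55,34,-34,0,0],[0.55,34,-34,0,0],[0.55,34,-34,0,0],[0.55,34,-34,0,0],[0.55,34,-34,0,0],[0.55,0,0,-20,5.5],[0.55,0,0,0,0],[0.55,0,0,0,0]]]'
python3 -c "
from h import *
look(['sensor','servo','blue_motor','red_relay','white_tray'],'w7');go(.452,0,.009)"
```

```text
t: 12.7
tool_pos: [0.6008, 0.1365, 0.1785]
tool_rot: [-0.048, 0.999, -0.0, -0.0]
ft_force: [0.3, -0.5, -0.3]
width: 0.0381
gripper_force: 0.0
t: 13.5
tool_pos: [0.4485, -0.049, 0.1972]
tool_rot: [-0.001, 1.0, -0.0, 0.0]
ft_force: [0.5, -0.4, -0.2]
width: 0.0469
gripper_force: 0.0
sensor place 0.65 [0.4565 0.0009]
  outline 0.59 c [450.4  -4.3] size [48.6 20.4] yaw 30.5 [275.2, 145.8, 306.6, 184.8]
servo place 0.67 [ 0.4491 -0.1112]
  outline 0.73 c [ 449.8 -105.7] size [24.3 54.7] yaw -3.6 [184.4, 142.2, 209.3, 195.9]
blue_motor place 0.69 [ 0.4262 -0.2213]
  outline 0.75 c [ 425.4 -217.9] size [27.2 66.5] yaw -22.7 [77.3, 115.3, 114.5, 174.3]
red_relay place 0.97 [ 0.4432 -0.3137]
  outline 0.93 c [ 441.5 -311.7] size [35.9 55.6] yaw -9.8 [7.2, 134.2, 37.0, 181.6]
white_tray place 0.92 [ 0.6169 -0.1786]
  outline 0.85 c [ 599.6 -216. ] size [136.5  97.5] yaw 87.0 [62.1, 245.6, 233.1, 335.8]
pos [ 0.4482 -0.0489  0.1972] xaxis deg -180.0 shift mm [ -3.9  48.9 188.2]
```

View pics/w7.png

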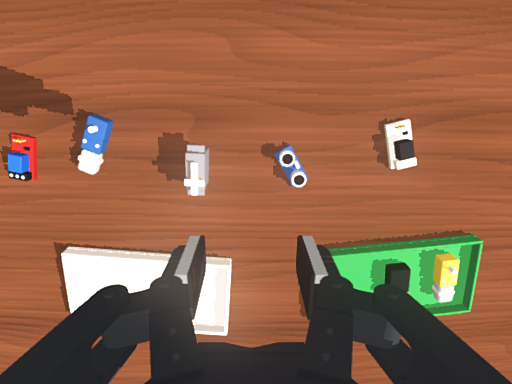

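The wrist view shows sensor (291,166), servo (197,170), the white tray with top edge (65,247)–(231,258), and the battery and yellow motor flat in the green tray. The sensor is next.

```bash
python3 -m inch '[[[0.45,-4,47,0,0],[0.45,0,0,30,-7.6],[0.45,0,0,30,-7.6],[0.45,0,0,30,-7.6],[0.45,0,0,10,-7.7],[0.45,0,0,0,0],[0.45,0,0,0,0]]]'
python3 -c "
from h import *
look(['sensor'],'w8');go(.453,-.002,.008)"
```

```text
t: 14.75
tool_pos: [0.4524, -0.0021, 0.0976]
tool_rot: [-0.261, 0.965, 0.0, 0.0]
ft_force: [0.3, 0.2, 0.9]
width: 0.0386
gripper_force: 0.0
sensor place 0.78 [ 0.4517 -0.0015]
  outline 0.59 c [451.5  -4.4] size [48.3 19.9] yaw 30.9 [237.8, 165.7, 261.7, 220.3]
pos [ 0.4526 -0.0021  0.0981] xaxis deg -149.6 shift mm [-0.3 -0.  90.1]
```

View pics/w8.png

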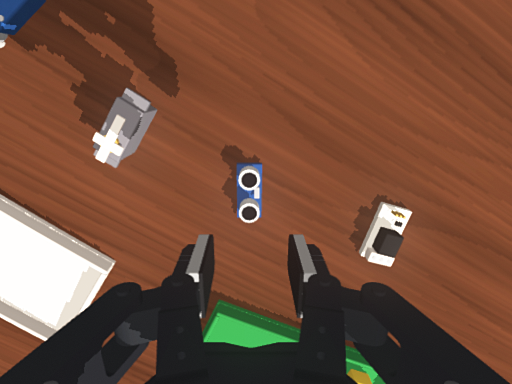

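The sensor lies straight between the fingers (249,193).

```bash
python3 -m inch '[[[0.42,0,-1,40,0],[0.42,0,0,30,0],[0.42,0,0,15,0],[0.42,0,0,5,0],[0.42,0,0,0,0],[0.2,0,0,0,0],[0,0,0,0,0],[0,0,0,0,0],[0,0,0,0,0],[0,0,0,-20,0],[0,0,0,-40,0],[0,0,0,-30,0]]]'
python3 -m inch '[[[0,0,0,0,8.2],[0,0,0,0,8.5],[0,0,0,0,8.5],[0,0,0,0,8.4],[0,0,0,0,0],[0,0,0,0,0]]]'
python3 -c "
from h import *
look(['sensor','white_tray'],'w9')
d=cam('scene');o=robot.outline_of('white_tray','side')
c=np.radians(-3.8)
go(.6175-.0*np.sin(c),-.18+.035*np.cos(c),.013)"
```

```text
t: 16.1
tool_pos: [0.4527, -0.0029, 0.0994]
tool_rot: [-0.263, 0.965, -0.0, 0.0]
ft_force: [0.7, 0.7, -0.9]
width: 0.0116
gripper_force: 36.2
t: 16.7
tool_pos: [0.4527, -0.0029, 0.0977]
tool_rot: [0.025, 1.0, 0.0, 0.0]
ft_force: [-0.1, 0.5, -0.7]
width: 0.0115
gripper_force: 36.2
sensor place 0.81 [ 0.4985 -0.0011]
  outline 0.9 c [501.7  -6. ] size [32.2 86.9] yaw -4.0 [233.7, 204.4, 272.4, 294.9]
  outline 0.57 c [ 571.8 -221.5] size [ 62.3 162.8] yaw -58.0 [2.5, 301.7, 173.6, 378.9]
pos [ 0.4527 -0.0029  0.0973] xaxis deg 177.0 shift mm [-172.1 -133.3   84.2]
```

View pics/w9.png

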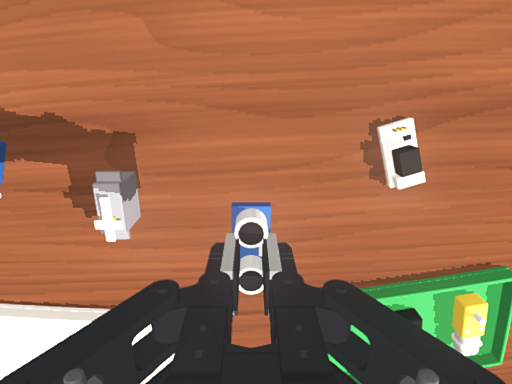

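The sensor is held between its two cans (250,255) and looks level. Next, carry it to the white tray.

```bash
python3 -m inch '[[[0,-34,-27,0,0],[0,-34,-27,0,0],[0,-34,-26,0,0],[0,-35,-26,0,0],[0,-35,-26,0,0],[0,0,0,20,0],[0,0,0,20,0],[0,0,0,0,0],[0,0,0,0,0]]]'
python3 -c "
from h import *
look(['white_tray'],'w10');go(.6175,-.145,.012)"
```

```text
t: 17.95
tool_pos: [0.6172, -0.1439, 0.0573]
tool_rot: [0.027, 1.0, 0.0, -0.0]
ft_force: [-0.4, 0.2, 0.2]
width: 0.0114
gripper_force: 36.3
white_tray place 0.92 [ 0.618  -0.1806]
  outline 0.93 c [ 617.1 -181.5] size [207.8 110.9] yaw 86.0 [25.2, 134.3, 361.2, 293.7]
pos [ 0.6177 -0.1439  0.0584] xaxis deg 176.9 shift mm [ 0.3 -1.1 46.4]
```

View pics/w10.png

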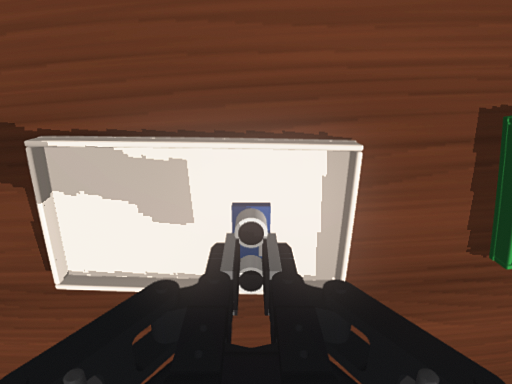

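The tray is confirmed at (0.6175, -0.181), and the sensor is inside its walls. Lower it.

```bash
python3 -m inch '[[[0,0,0,20,0],[0,0,0,15,0],[0,0,0,7,0],[0,0,0,3,0],[0,0,0,0,0],[0,0,0,0,0]]]'
```

```text
t: 18.7
tool_pos: [0.6176, -0.144, 0.0127]
tool_rot: [0.027, 1.0, -0.0, 0.0]
ft_force: [-0.2, -0.5, 0.2]
width: 0.0117
gripper_force: 36.3
```

```bash
python3 -m inch '[[[0,0,0,1,0],[0,0,0,1,0],[0,0,0,0,0]]]'
```

```text
t: 19.0
tool_pos: [0.6177, -0.1441, 0.0122]
tool_rot: [0.027, 1.0, -0.0, 0.001]
ft_force: [-6.8, 1.5, 17.9]
width: 0.0113
gripper_force: 38.2
```

```bash
python3 -m inch '[[[0.35,0,0,-1,0],[0.35,0,0,0,0],[0.35,0,0,0,0],[0.35,0,0,-30,0],[0.35,0,0,-45,0],[0.35,0,0,-40,0],[0.5,42,6,0,0],[0.5,42,7,0,0],[0.5,43,7,0,0],[0.5,43,7,0,0],[0.5,0,0,0,0],[0.5,0,0,0,0]]]'
python3 -c "
from h import *
look(['servo','sensor'],'w11');go(.450,-.108,.01)"
```

```text
t: 20.2
tool_pos: [0.4491, -0.108, 0.1266]
tool_rot: [0.027, 1.0, -0.0, 0.0]
ft_force: [0.4, -0.1, 0.1]
width: 0.0424
gripper_force: 0.0
servo place 0.57 [ 0.4514 -0.1115]
  outline 0.61 c [ 450.  -107.2] size [20.2 54.8] yaw -3.0 [237.5, 158.2, 264.6, 222.0]
sensor place 0.82 [ 0.6217 -0.1389]
  outline 0.87 c [ 607.6 -143.2] size [19.8 41.6] yaw -2.7 [221.4, 313.8, 235.7, 343.5]
pos [ 0.4498 -0.1081  0.1261] xaxis deg 176.9 shift mm [-2.000e-01  1.000e-01  1.161e+02]
```

View pics/w11.png

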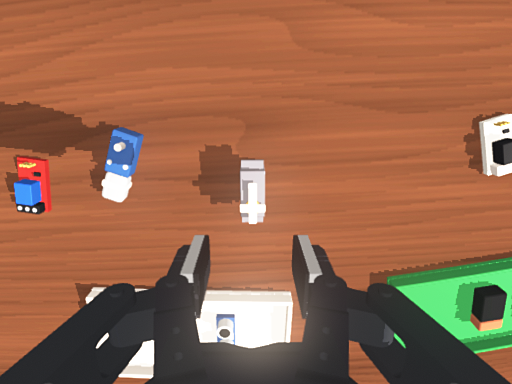

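The servo is centred at (252,190) and the sensor lies flat in the white tray at (226,328). Grasp the servo and carry it over.

```bash
python3 -m inch '[[[0.5,0,0,40,0],[0.5,0,0,40,0],[0.5,0,0,25,0],[0.5,0,0,11,0],[0.5,0,0,0,0],[0.1,0,0,0,0],[0,0,0,0,0],[0,0,0,0,0],[0,0,0,0,0],[0,0,0,-20,0],[0,0,0,-40,0],[0,0,0,-30,0]]]'
python3 -m inch '[[[0,-34,-19,0,0],[0,-34,-18,0,0],[0,-34,-18,0,0],[0,-34,-18,0,0],[0,-35,-18,0,0],[0,0,0,30,0],[0,0,0,20,0],[0,0,0,0,0],[0,0,0,0,0]]]'
python3 -c "
from h import *
d=cam('wrist');save(d,'w12');go(.616,-.208,.0145)"
```

```text
t: 21.65
tool_pos: [0.449, -0.1079, 0.1023]
tool_rot: [0.027, 1.0, -0.0, 0.0]
ft_force: [0.5, -0.2, -0.5]
width: 0.0192
gripper_force: 39.2
t: 22.55
tool_pos: [0.6149, -0.2079, 0.051]
tool_rot: [0.027, 1.0, 0.0, 0.0]
ft_force: [0.3, 1.1, 1.4]
width: 0.0192
gripper_force: 39.2
pos [ 0.6153 -0.208   0.0516] xaxis deg 176.9 shift mm [-0.7  0.1 37.1]
```

View pics/w12.png

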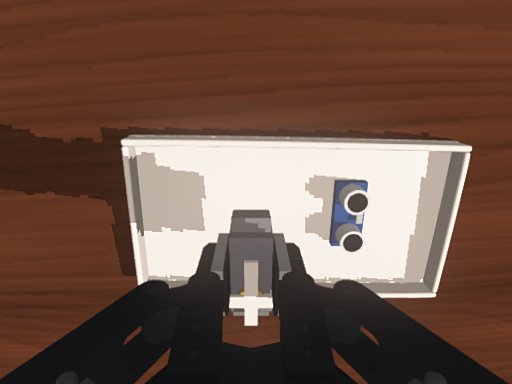

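The servo is upright over the tray (250,265), well clear of the sensor (350,215).

```bash
python3 -m inch '[[[0,0,0,20,0],[0,0,0,12,0],[0,0,0,4,0],[0,0,0,1,0],[0,0,0,0,0],[0,0,0,0,0]]]'
```

```text
t: 23.2
tool_pos: [0.6146, -0.2077, 0.0154]
tool_rot: [0.027, 1.0, 0.0, -0.0]
ft_force: [-8.5, 3.3, 15.2]
width: 0.0193
gripper_force: 41.2
```

```bash
python3 -m inch '[[[0.4,0,0,-1,0],[0.4,0,0,0,0],[0.4,0,0,0,0],[0.4,0,0,-30,0],[0.4,0,0,-45,0],[0.4,0,0,-40,0],[0.4,42,-28,0,0],[0.4,42,-28,0,0],[0.4,41,-28,0,0],[0.4,41,-29,0,0],[0.4,0,0,0,4],[0.4,0,0,0,0]]]'
python3 -c "
from h import *
look(['red_relay','servo','blue_motor'],'w13');go(.4425,-.312,.014)"
```

```text
t: 24.4
tool_pos: [0.4433, -0.3122, 0.1295]
tool_rot: [0.064, 0.998, -0.0, 0.0]
ft_force: [0.3, 0.4, -0.4]
width: 0.0341
gripper_force: 0.0
red_relay place 0.92 [ 0.4434 -0.3115]
  outline 0.95 c [ 441.1 -310.6] size [26.5 54.4] yaw -12.0 [237.6, 150.9, 266.9, 205.9]
blue_motor place 0.91 [ 0.4288 -0.2183]
  outline 0.89 c [ 425.  -223.7] size [26.5 62.8] yaw -20.9 [332.5, 114.6, 381.3, 188.6]
pos [ 0.4446 -0.3107  0.1291] xaxis deg 173.0 shift mm [  1.9  -1.6 115.1]
```

View pics/w13.png

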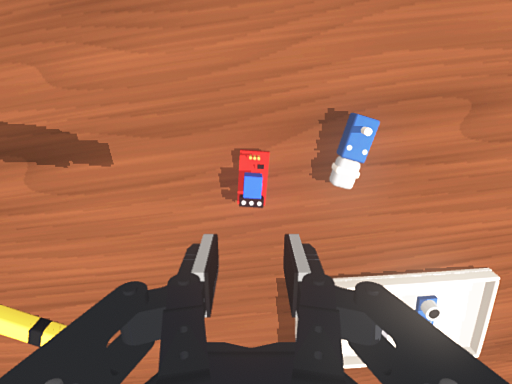

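The red relay is straight between the fingers (253,179) and the blue motor is clear at (355,150). Grasp it.

```bash
python3 -m inch '[[[0.42,1,-1,40,2],[0.42,0,0,40,0],[0.42,0,0,25,0],[0.42,0,0,13,0],[0.42,0,0,0,0],[0.1,0,0,0,0],[0,0,0,0,0],[0,0,0,0,0],[0,0,0,0,0],[0,0,0,-20,0],[0,0,0,-45,0],[0,0,0,-45,0]]]'
python3 -m inch '[[[0,0,0,-30,0],[0,-30,0,0,-8],[0,-30,0,0,-7],[0,0,0,0,0],[0,0,0,0,0]]]'
python3 -c "
from h import *
d=cam('wrist');save(d,'w14')
a=np.radians(5.8);go(.602+.062*np.sin(a),.1365-.062*np.cos(a),.08)"
```

```text
t: 25.95
tool_pos: [0.4426, -0.3118, 0.1226]
tool_rot: [0.079, 0.997, 0.0, -0.0]
ft_force: [0.5, 0.1, -0.3]
width: 0.0143
gripper_force: 39.9
t: 26.45
tool_pos: [0.5024, -0.317, 0.1513]
tool_rot: [-0.051, 0.999, 0.0, -0.0]
ft_force: [-0.1, 0.8, -0.1]
width: 0.0144
gripper_force: 39.9
pos [ 0.5019 -0.317   0.1512] xaxis deg -174.2 shift mm [-145.7  379.    71.4]
```

```bash
python3 -m inch '[[[0,-16,42,0,0],[0,-16,42,0,0],[0,-16,42,0,0],[0,-16,42,0,0],[0,-16,42,0,0],[0,-16,42,0,0],[0,-16,42,0,0],[0,-17,42,0,0],[0,-17,43,0,0],[0,0,0,40,0],[0,0,0,45,0],[0,0,0,0,0]]]'
python3 -c "
from h import *
look(['green_tray','red_relay'],'w15')
a=np.radians(5.8);go(.602+.062*np.sin(a),.1365-.062*np.cos(a),.016)"
```

```text
t: 27.7
tool_pos: [0.6054, 0.0744, 0.0618]
tool_rot: [-0.051, 0.999, 0.0, -0.005]
ft_force: [-0.6, -0.1, -0.2]
width: 0.0147
gripper_force: 39.9
green_tray place 0.66 [0.6024 0.1383]
  outline 0.93 c [601.9 134.6] size [110.6 209.1] yaw -84.5 [182.7, 135.8, 503.8, 292.5]
red_relay place 0.84 [0.6285 0.0764]
  outline 0.56 c [607.  139.4] size [116.6 220.9] yaw -84.4 [183.8, 134.4, 505.0, 294.3]
pos [0.6096 0.0742 0.0687] xaxis deg -174.1 shift mm [ 1.4  0.8 52.7]
```

View pics/w15.png

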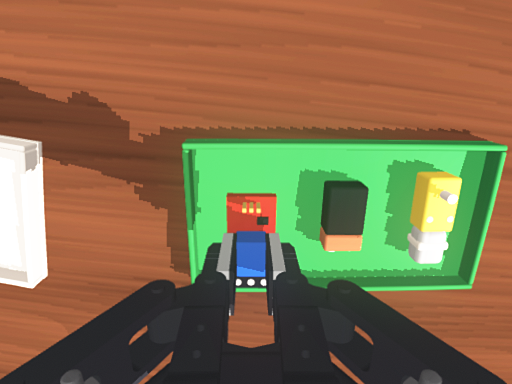

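The relay is over the left slot (250,240); the battery (343,215) and the motor (434,215) are in place. Lower it until it touches.

```bash
python3 -m inch '[[[0,1,0,25,0],[0,0,0,17,0],[0,0,0,7,0],[0,0,0,3,0],[0,0,0,1,0],[0,0,0,0,0],[0,0,0,0,0]]]'
```

```text
t: 28.65
tool_pos: [0.608, 0.0743, 0.0164]
tool_rot: [-0.052, 0.999, -0.0, 0.001]
ft_force: [-7.7, -2.6, 19.3]
width: 0.0147
gripper_force: 42.0
```

Contact. Release, lift, back away and check.

```bash
python3 -m inch '[[[0.35,0,0,-1,0],[0.35,0,0,0,0],[0.35,0,0,0,0],[0.35,0,0,-30,0],[0.35,0,0,-45,0],[0.35,0,0,-45,0],[0.35,40,-25,-45,0],[0.35,40,-25,0,0],[0.35,40,-25,0,0],[0.35,30,-25,0,0],[0.35,0,0,0,0],[0.35,0,0,0,0]]]'
python3 -c "
from h import *
look(['yellow_motor','red_relay','battery','sensor','servo'],'w16')
c=cam('side')['img'][120:330,180:400];cv2.imwrite('pics/s2.png',cv2.resize(cv2.cvtColor(c,cv2.COLOR_RGB2BGR),None,fx=2.8,fy=2.8,interpolation=2))"
```

```text
t: 29.85
tool_pos: [0.4778, -0.0341, 0.1693]
tool_rot: [-0.051, 0.999, -0.0, 0.001]
ft_force: [0.9, 0.3, 0.3]
width: 0.0299
gripper_force: 0.0
yellow_motor place 0.77 [0.6037 0.204 ]
  outline 0.62 c [592.6 195.3] size [71.6 32.5] yaw 6.5 [421.8, 264.5, 454.4, 310.6]
red_relay place 0.88 [0.6081 0.0765]
  outline 0.75 c [595.7  74. ] size [30.9 26.6] yaw 7.0 [321.8, 266.2, 343.5, 289.4]
battery place 0.96 [0.606  0.1392]
  outline 0.7 c [591.8 133.3] size [41.8 34.8] yaw 3.4 [371.7, 270.3, 403.9, 298.9]
sensor place 0.64 [ 0.6183 -0.1419]
  outline 0.89 c [ 606.1 -142.8] size [22.1 34. ] yaw -5.7 [137.7, 257.5, 152.7, 287.9]
servo place 0.57 [ 0.6211 -0.2138]
  outline 0.67 c [ 615. -205.] size [36.1 74. ] yaw -8.1 [64.9, 252.2, 102.5, 306.3]
```

View pics/w16.png

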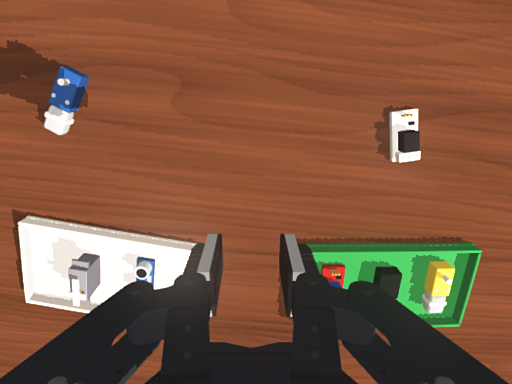

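View pics/s2.png

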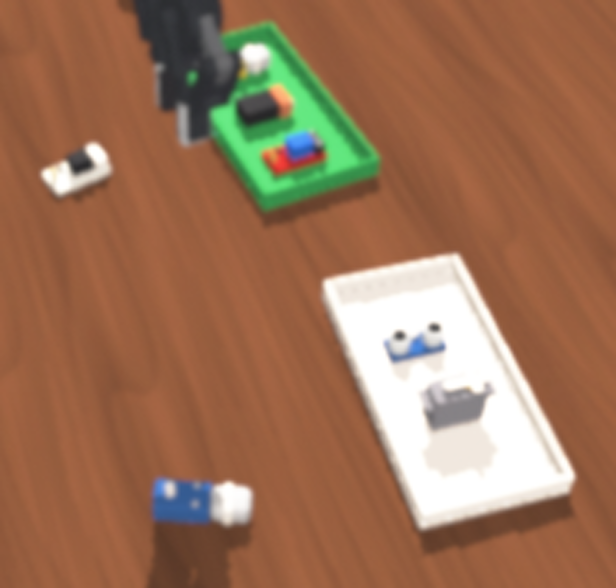

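Both pictures show every part flat in its own tray: in the side crop, relay (293,150), battery (265,105), sensor (415,345) and servo upright (455,400). The spares have not moved and the gripper is clear, so I'll hand in.

```bash
python3 -c "
from station import robot
print(robot.sign_off())"
```

```text
the job is handed in; nothing more can be done
None
```

Both kits are made up and the job is handed in at about 30 s of the 115 s; the last pictures show all five parts flat in the right trays (servo standing), with the trays and spares unmoved, but sign-off returned no verdict.

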